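# Tip the spoon out of its cutlery tube and pack it in the lunchbox

## Robot

A 7-joint arm with a two-finger parallel gripper is mounted at the origin on the work surface. World frame = base frame: x ahead of the robot, y to its left, z up, the work surface at z = 0. Lengths are in mm, angles in rad, forces in N, time in s.
With the tool pointing down it reaches from about 425 to 825 mm from the base axis. Payload 3.6 kg.
Tool frame: the origin (TCP) lies at the very end of the fingers, on their centre line; the grasp point (between the pads) lies 19 mm behind it; z points along the fingers, y is the direction in which the jaws open and shut (so a half turn about z gives the same grasp; the last joint's range is limited). The gripper opens to 85 mm and grips with 20 to 120 N. Pads are 22 mm wide; open, the fingers measure 114 mm over their backs; the gripper's body (76 mm by 85 mm) begins 54 mm behind the grasp point. The pads swing forward as they close: fully open they stand 13 mm farther back than shut.
Start: joints at [1.278, 0.615, -0.013, 1.423, 0.008, 1.103, -0.04], TCP at [170.756, -627.141, 231.297] pointing down, gripper open.
Joint ranges: [-3.12, 3.12], [-0.3, 2.06], [-1.34, 1.32], [0.26, 2.42], [-1.36, 4.5], [0.01, 1.98], [-2.84, 2.84]. Speed limits (rad/s): [2.79, 2.79, 3.14, 3.14, 3.14, 3.14, 3.14].

## Interface

Orientations are given as [roll, pitch, yaw] about the fixed x, y, z axes, in that order (R = Rz(yaw) Ry(pitch) Rx(roll)).
In Python, from cell import bot gives the robot as it stands. Calls block until the motion is done:
- bot.move_ptp(position, orientation): joint-space move of the TCP to a pose.
- bot.move_straight(position, frame=None, v=150, threshold=None): straight line of the TCP; frame=None keeps the orientation; v is the mean speed in mm/s. With threshold (N) it stops when the force on the tool has changed by that much, and returns True; else False.
- bot.move_j(angles): joint-space move.
- bot.gripper_to(opening): opening from 0.0 (shut) to 1.0 (fully open); the grip force is fixed at half the most; returns when the fingers have stopped.
- bot.wait(seconds).
- bot.inverse_kinematics(position, orientation): joint angles nearest the present ones, or None.
- bot.observe(): the state.
- bot.capture(name): name is "side" or "top" or "wrist"; returns the picture (400x640x3 uint8, red, green, blue); there is no depth.
- bot.camera_params(name): a dict with "K" (3x3 intrinsics, pixels), "R" (3x3) and "t" (3): a world point X has camera coordinates R X + t. Camera axes: x right, y down, z forward; pixel columns grow to the right and rows downward; lengths in mm; the calibration is good to about 2 mm. The wrist camera is an equidistant fisheye: a pixel r from the principal point sees the ray r / f radians off the axis. A picture is of the moment at which its call begins: read the wrist's pose just before it. camera_params takes no time and is no camera call; for the wrist camera it gives the pose at the moment of the call.
A pose or a line that the arm cannot do raises bot.PlanningError and nothing moves.
- bot.finish_job(): hands the job in, once; it reports no verdict.
The state is a dict: "clock": time; "joint_positions": joint angles; "joint_vel": joint speeds; "joint_torque": joint torques, N m; "ee_pos": TCP position; "orientation": TCP orientation; "ft_force": force on the tool from outside, world axes, zero at the start; "ft_torque": the same for the moment, N m; "finger_gap": opening from 0.0 (shut) to 1.0 (fully open).
Only numpy, scipy, OpenCV 4.12 (cv2) and the standard library are available. Lean on these libraries where they do the work, as an engineer would, in place of code of your own. Each camera call takes 0.05 s, during which the arm holds its last target.

## Task

Pick up the mint cutlery tube and tip it mouth-down over the wooden trivet so that the spoon's handle slides part of the way out, then lay the tube flat on the trivet and let go of it, with the handle sticking out of the mouth and the bowl still inside. Take the spoon by its handle, draw it out and lower it into the purple lunchbox before letting go, so that it lies wholly inside; leave the empty tube lying on the trivet. The clean spoon must never touch the counter, and the containers, measuring cup and spatula stay where they are.

Things in the scene. Friction and masses are not known exactly. Their poses are not given: they have to be found in the camera images.
- tube_center (a point): Centre of the mint-green cutlery tube: rigid square sleeve 170 mm long, 50 x 50 mm outside, walls 4 mm, 0.13 kg, lying on the counter; can be gripped across its 50 mm. x runs along it to the open mouth (at x = +85 mm); the other end is orange, closed, 5 mm thick. z is the tube's up.
- spoon_center (a point): Centre of the spoon, half-way along and up the handle; at first wholly inside the tube. 150 mm long, 45 g, balancing 27 mm from here towards the bowl: wooden handle 16 mm wide, 18 mm thick, flat underside 9 mm below this point; round steel bowl 36 mm across, 12 mm high. x runs from bowl to handle end, z is up. The bowl stops it rolling over.
- spoon_tip (a point): Middle of the spoon's handle end face, 75 mm from spoon_center along the spoon's x; at first 9 to 14 mm inside the tube's mouth.
- tube_mouth (a point): Centre of the tube's open mouth, 85 mm from tube_center along x; opening 42 x 42 mm. The tube is slick inside: the spoon begins to slide at about 13 to 19 degrees of tilt, and runs out faster the steeper it is.
- trivet_top (a point): Centre of the top face of the wooden trivet, a solid fixed slab 150 mm (its x) by 180 mm (its y) by 20 mm high with grippy cork strips: tilted slowly with the mouth close above it, the handle end comes to rest on it; beyond about 30 degrees, or from higher up, the spoon may skid right out.
- lunchbox_floor (a point): Centre of the inner floor (4 mm above the counter) of the purple open lunchbox, fixed. Inside 142 mm (its x) by 182 mm (its y), walls 4 mm thick, rim 45 mm above the counter. Its open lid lies flat on the counter, joined on the box's +x side, 145 mm long and 8 mm high.
- container_a: Clear square food container with pale-blue clip lid, 100 x 101 mm, 60 mm high, origin under its centre; leave alone.
- container_b: Clear square food container with white clip lid, 100 x 101 mm, 60 mm high, origin under its centre; leave alone.
- measuring_cup: Steel measuring cup 74 mm across, 55 mm high, origin under the cup's centre; flat handle along its +x to 110 mm from the centre; leave alone.
- spatula: Yellow silicone spatula lying flat along its own x, 240 mm long, under 30 mm high; origin under its middle; leave alone.
There are look-alikes about, which are no part of the job. Leave any blue look-alike of the part that bears tube_center alone.

How it is judged:
By the outcome, as a careful person would: the job done as asked, in the order asked, and still so for the second after the job is handed in, with the robot touching nothing.
It also fails if it takes over 54 s, if anything falls off the work surface, if the arm or the gripper's body presses on something with over 40 N, if the wrist force passes 120 N, or if a joint passes its speed limit or range.

## Working session

There is one attempt and no reset: what is moved stays moved. The work goes in short steps, each a Python script; the robot and the scene stay as the last script left them, time stands still between calls to the robot, and variables do not carry over. Pictures are saved under pics/ and viewed, and the job is handed in when it is done.

```bash
ls; mkdir -p pics
cat > h.py <<'E'
from cell import bot
import numpy as np, cv2
def save(name,img,crop=None,s=1):
    if crop: 
        a,b,c,d=crop; img=img[b:d,a:c]
    if s!=1: img=cv2.resize(img,None,fx=s,fy=s,interpolation=cv2.INTER_CUBIC)
    cv2.imwrite('pics/'+name+'.png',img[:,:,::-1])
def px2w(cam,uv,z,p=None):
    p=p or bot.camera_params(cam);K,R,t=map(np.array,(p['K'],p['R'],p['t']))
    d=np.linalg.inv(K)@np.array([uv[0],uv[1],1.0]);d=R.T@d;c=-R.T@t
    return c+d*(z-c[2])/d[2]
def w2px(cam,X):
    p=bot.camera_params(cam);K,R,t=map(np.array,(p['K'],p['R'],p['t']))
    x=K@(R@np.array(X,float)+t);return x[:2]/x[2]
E
python3 - <<'E'
from h import *
for c in('top','side'):
    im=bot.capture(c);np.save('pics/'+c+'0.npy',im);save(c+'0',im,s=1.25);p=bot.camera_params(c);print(c,np.round(p['K'],1).tolist(),np.round(-np.array(p['R']).T@p['t'],0))
print(bot.observe())
E
```

```text
pics
top [[427.1, 0.0, 323.5], [0.0, 427.1, 194.5], [0.0, 0.0, 1.0]] [ 242.   83. 1497.]
side [[443.2, 0.0, 316.9], [0.0, 443.2, 204.6], [0.0, 0.0, 1.0]] [ 138. 1232.  740.]
{'clock': 0.1, 'joint_positions': array([ 1.27851275,  0.6158192 , -0.01260129,  1.42474964,  0.00812458,
        1.10337575, -0.04038862]), 'joint_vel': array([-2.76713592e-04, -2.87392802e-03, -4.78410476e-05, -5.50497352e-03,
       -1.20944407e-03, -2.23049052e-03, -1.43615651e-03]), 'joint_torque': array([ 7.52688302e-04, -4.70381677e+01,  2.59941425e-01, -1.71569467e+01,
        1.01129652e-02,  5.87239891e-03, -3.82532235e-06]), 'ee_pos': array([ 170.55006495, -626.51811938,  230.25252269]), 'orientation': array([-3.13929210e+00,  5.88435777e-05,  2.65859244e-01]), 'ft_force': array([ 0.43563508, -0.47553778, -0.17685118]), 'ft_torque': array([-0.01098229, -0.00722066,  0.00922257]), 'finger_gap': 0.9987667357369183}
```

View pics/top0.png

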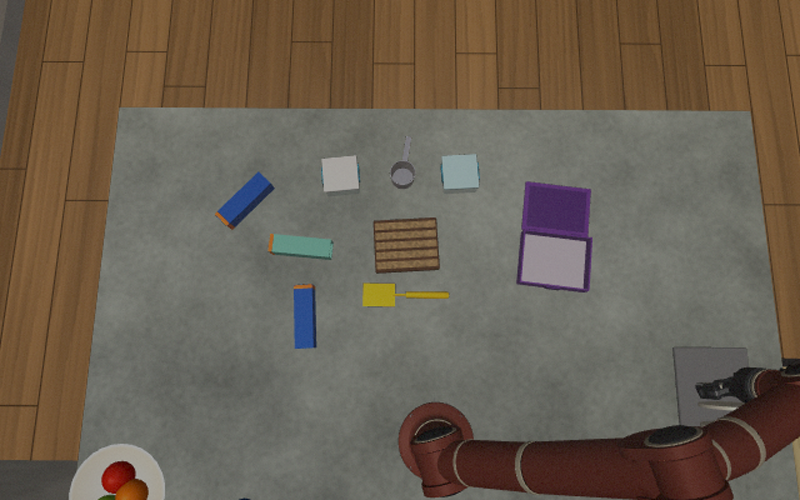

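View pics/side0.png

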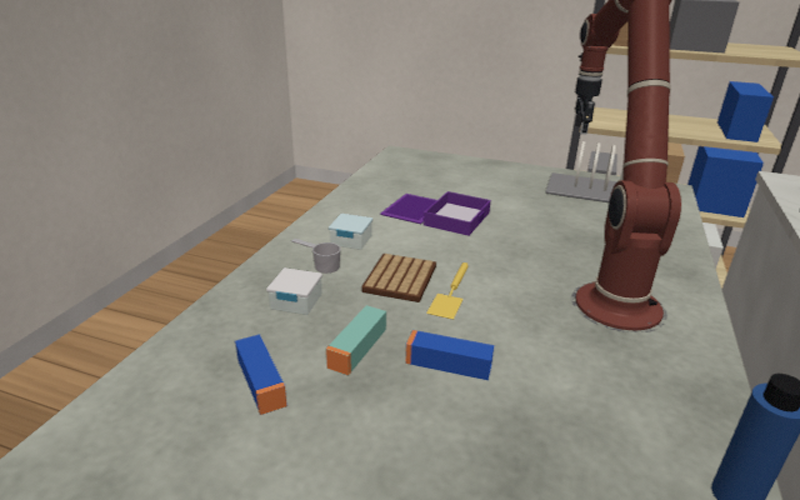

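The mint tube is at about (301,246) in the 1.25x top view, with its orange closed end on the left at (270,243) and its mouth on the right. The two blue sleeves at (245,200) and (305,316) are look-alikes, so I'll leave them. The trivet is at (406,245), the lunchbox interior at (554,262) and its lid at (557,208). I'll check enlarged crops next.

Run:
```python
from h import *
t=np.load('pics/top0.npy')
save('c1',t,(205,165,365,250),5);save('c2',t,(405,135,485,240),5)
```

```text
(no output)
```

View pics/c1.png

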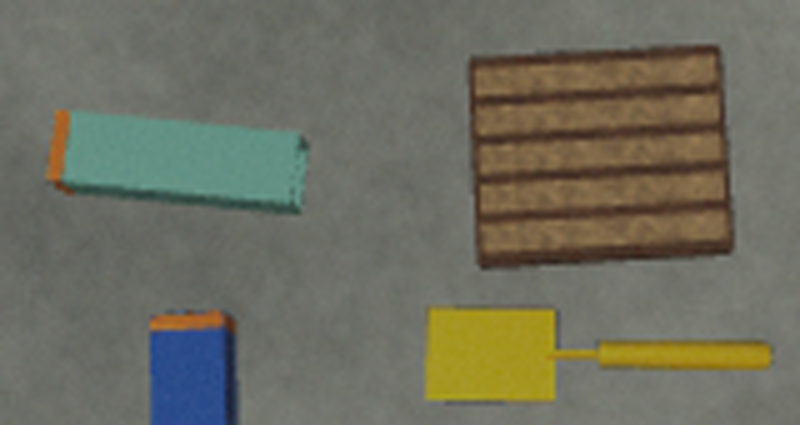

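View pics/c2.png

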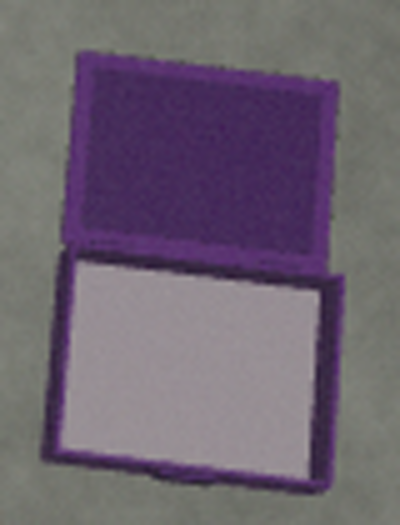

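Run:
```python
from h import *
def q(pts,off,z): 
    return np.array([px2w('top',(p[0]/5+off[0],p[1]/5+off[1]),z)[:2] for p in pts])
def show(n,P):
    print(n,np.round(P,0).tolist(),'c',P.mean(0).round(1),'edges',[round(float(np.linalg.norm(P[i]-P[(i+1)%4])),0) for i in range(4)],'yaw01',np.degrees(np.arctan2(*(P[1]-P[0])[::-1])).round(1),'yaw32',np.degrees(np.arctan2(*(P[2]-P[3])[::-1])).round(1))
show('tube',q([(57,110),(305,134),(297,205),(50,182)],(205,165),50))
show('trivet',q([(472,58),(719,46),(732,235),(480,255)],(205,165),20))
show('box rim',q([(65,248),(343,275),(328,490),(45,458)],(405,135),45))
show('floor',q([(77,262),(322,292),(308,480),(60,445)],(405,135),4))
s=np.load('pics/side0.npy');save('s1',s,(250,190,390,310),5)
```

```text
tube [[549.0, 457.0], [533.0, 284.0], [483.0, 288.0], [498.0, 459.0]] c [515.9 371.8] edges [173.0, 50.0, 171.0, 51.0] yaw01 -95.2 yaw32 -95.0
trivet [[595.0, 172.0], [605.0, -4.0], [469.0, -12.0], [454.0, 163.0]] c [530.8  79.6] edges [176.0, 136.0, 177.0, 141.0] yaw01 -86.7 yaw32 -85.0
box rim [[563.0, -243.0], [545.0, -435.0], [396.0, -416.0], [416.0, -224.0]] c [ 480.3 -329.7] edges [193.0, 151.0, 193.0, 148.0] yaw01 -95.3 yaw32 -96.1
floor [[562.0, -260.0], [542.0, -434.0], [407.0, -417.0], [431.0, -244.0]] c [ 485.4 -338.8] edges [175.0, 136.0, 174.0, 133.0] yaw01 -96.8 yaw32 -97.7
```

View pics/s1.png

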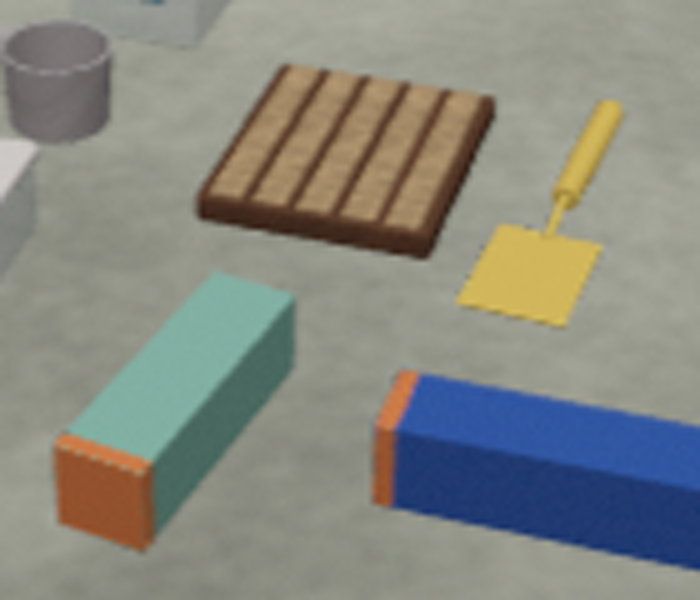

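The sizes check out: the tube measures 171x50 (170x50 given), the rim 193x150 (190x150) and the trivet about 177x140 (180x150). I'll plan the key poses in the tube frame and check that the arm can reach them.

```bash
cat >> h.py <<'E'
from scipy.spatial.transform import Rotation as Ro
import sys
FL=0.0
def tubeR(yaw,th): return Ro.from_euler('xyz',[0,np.radians(th),np.radians(yaw)])
G=np.array([-12,0,-15.]) # TCP in tube frame
def tcp(center,yaw,th,flip,g=G):
    R=tubeR(yaw,th); p=np.array(center,float)+R.apply(g)
    T=R*Ro.from_euler('x',np.pi)*Ro.from_euler('z',np.pi*flip)
    return p,T.as_euler('xyz')
def tcpM(M,yaw,th,flip): # M = mouth lower outer edge
    R=tubeR(yaw,th); return tcp(np.array(M)-R.apply([85,0,-25]),yaw,th,flip)
TUBE=np.array([516,371.8,25.]);TY=-95.
TRIV=np.array([528,80,20.]);VY=-86.
D=np.array([np.cos(np.radians(VY)),np.sin(np.radians(VY)),0])
BOX=np.array([481.5,-332,4.]);BY=-95.5
E
python3 - <<'E'
from h import *
for f in (0,1):
    L=[('pre',tcp(TUBE+[0,0,80],TY,0,f)),('grasp',tcp(TUBE,TY,0,f))]
    M=TRIV+5*D+[0,0,12]
    for th in (0,10,16,22,28): L.append((th,tcpM(M,VY,th,f)))
    L.append(('box',(BOX+[0,-60,3],tcp(BOX,BY,0,f)[1])))
    for n,(p,o) in L:
        j=bot.inverse_kinematics(p,o); print(f,n,np.round(p),None if j is None else np.round(j,2))
E
```

```text
0 pre [517. 384.  90.] [-0.11  1.04 -1.15  1.57  1.    1.21  1.59]
0 grasp [517. 384.  10.] [-0.11  1.17 -1.15  1.61  1.16  1.17  1.5 ]
0 0 [522. 172.  42.] [ 0.28  1.04 -1.15  1.88  1.12  1.06  1.85]
0 10 [522. 169.  59.] [-0.38  0.7   0.19  1.93 -0.57  0.57 -2.82]
0 16 [522. 165.  68.] [-0.26  0.68  0.1   1.93 -0.64  0.59 -2.7 ]
0 22 [522. 161.  78.] [-0.16  0.68  0.05  1.94 -0.74  0.64 -2.57]
0 28 [523. 156.  86.] [-0.08  0.69  0.02  1.94 -0.84  0.71 -2.43]
0 box [ 482. -392.    7.] [ 0.41  0.89  0.42  1.71 -0.54  0.66 -2.12]
1 pre [517. 384.  90.] [-0.36  0.82 -0.55  1.58  0.51  0.89 -1.19]
1 grasp [517. 384.  10.] [-0.51  0.88 -0.29  1.62  0.35  0.69 -1.06]
1 0 [522. 172.  42.] [-0.11  0.75 -0.4   1.89  0.49  0.6  -0.75]
1 10 [522. 169.  59.] [ 0.06  0.74 -0.49  1.91  0.31  0.53 -0.51]
1 16 [522. 165.  68.] [ 0.15  0.74 -0.54  1.92  0.16  0.51 -0.32]
1 22 [522. 161.  78.] [ 0.25  0.75 -0.59  1.93  0.03  0.5  -0.15]
1 28 [523. 156.  86.] [ 0.35  0.78 -0.66  1.93 -0.08  0.51 -0.01]
1 box [ 482. -392.    7.] [ 0.76  0.85 -0.2   1.7   0.26  0.62  0.33]
```

The flip=1 branch is well-behaved. I'll move above the tube and check with the wrist camera.

Run:
```python
from h import *
p,o=tcp(TUBE+[0,0,120],TY,0,1)
bot.move_ptp(p,o)
s=bot.observe();print(s['clock'],s['ee_pos'],s['joint_positions'].round(2))
c=bot.camera_params('wrist');im=bot.capture('wrist');save('w1',im,s=1.25);print({k:np.round(v,2).tolist() if k!='model' else v for k,v in c.items()})
save('t1',bot.capture('top'),(205,165,365,250),5)
```

```text
3.825 [517.79358542 382.85727811 129.96383617] [-0.3   0.79 -0.67  1.54  0.55  1.   -1.22]
{'K': [[309.71, 0.0, 314.19], [0.0, 309.71, 201.33], [0.0, 0.0, 1.0]], 'R': [[1.0, -0.09, -0.0], [-0.08, -0.95, 0.3], [-0.03, -0.3, -0.95]], 't': [-483.78, 398.05, 413.36]}
```

View pics/w1.png

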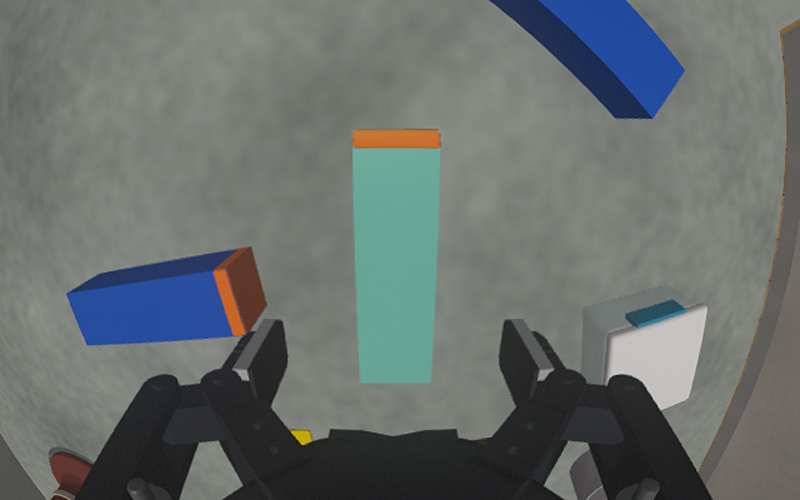

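```bash
cat >> h.py <<'E'
def wpx(uv,z,p):
    K,R,t=map(np.array,(p['K'],p['R'],p['t']))
    d=(np.array(uv,float)-K[:2,2])/K[0,0];r=np.linalg.norm(d)
    ray=R.T@np.array([*(d/r*np.sin(r)),np.cos(r)]);c=-R.T@t
    return c+ray*(z-c[2])/ray[2]
E
python3 - <<'E'
from h import *
p=bot.camera_params('wrist')
P=np.array([wpx(np.array(q)/1.25,50,p) for q in [(353,147),(353,130),(440,130),(432,383),(360,383),(232,335),(250,248)]])
print(P.round(1))
m=P[3:5].mean(0);e=P[1:3].mean(0);v=m-e;print((m+e)/2,np.linalg.norm(v),np.degrees(np.arctan2(v[1],v[0])))
print(-np.array(p['R']).T@p['t'], px2w('top',(205+233/5,165+320/5),50))
E
```

```text
[[503.2 453.8  50. ]
 [504.2 463.6  50. ]
 [553.4 459.3  50. ]
 [539.3 289.5  50. ]
 [488.5 294.1  50. ]
 [402.1 338.1  50. ]
 [430.9 399.8  50. ]]
[521.35031898 376.59967673  50.        ] 170.28825254541678 -95.02007959120347
[526.6738959  460.1436666  272.43364796] [403.88365809 328.88927398  50.        ]
```

Wrist and top camera differ by about 5 mm on the tube centre (521,377 against 516,372), but agree on yaw at -95.0° and on length. I'll weight toward the closer wrist view, then grasp and lift.

```bash
sed -i 's/^TUBE=.*/TUBE=np.array([520,375.,25.]);TY=-95./' h.py
python3 - <<'E'
from h import *
p,o=tcp(TUBE,TY,0,1)
bot.move_straight(p+[0,0,60],o,v=150)
print(bot.move_straight(p,o,v=80,threshold=8), bot.observe()['ee_pos'],bot.observe()['clock'])
bot.gripper_to(0.0)
s=bot.observe();print(s['finger_gap'],s['ee_pos'],s['ft_force'],s['clock'])
save('w2',bot.capture('wrist'),s=1.25)
E
```

```text
False [521.25834822 387.43160504  10.37848775] 5.375
0.578128459316711 [521.39410571 387.34358561  10.66692295] [0.69279565 0.08863142 1.96844519] 5.8
```

View pics/w2.png

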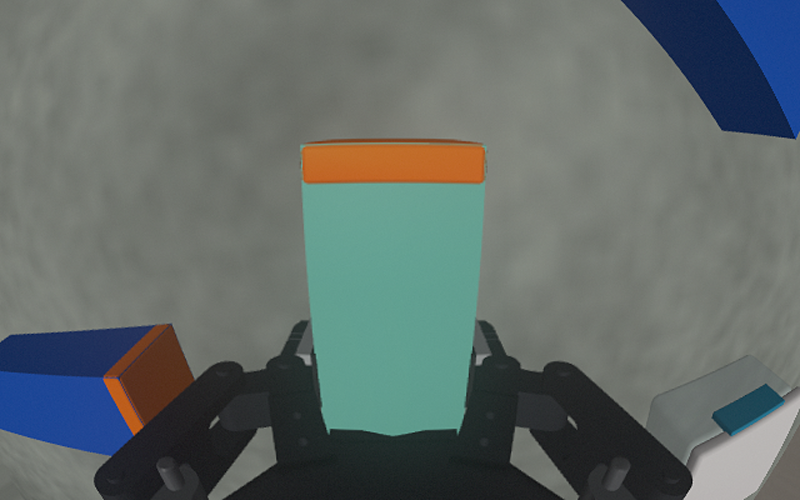

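Run:
```python
from h import *
p=bot.camera_params('wrist')
P=np.array([wpx(np.array(q)/1.25,50,p) for q in [(303,146),(484,146),(302,183),(484,183)]]);print(P.round(1))
e=P[:2].mean(0);d=tubeR(TY,0).apply([1,0,0]);s=bot.observe()
print('grasp x in tube', (s['ee_pos']-e)@d-85, 'lat',(s['ee_pos']-e)@tubeR(TY,0).apply([0,1,0]), np.linalg.norm(P[0]-P[1]))
# lift, level
q,o=tcp(TUBE+[0,0,90],TY,0,1)
bot.move_straight(q,o,v=120)
s=bot.observe();print(s['clock'],s['ee_pos'],s['ft_force'],s['ft_torque'],s['finger_gap'])
M=TRIV+5*D+[0,0,70]
q,o=tcpM(M,VY,0,1)
bot.move_straight(q,o,v=150)
s=bot.observe();print(s['clock'],s['ee_pos'],q,s['joint_positions'].round(2))
save('w3',bot.capture('wrist'),s=1.25);save('t3',bot.capture('top'),(265,135,365,240),5);save('s3',bot.capture('side'),(230,130,390,260),5)
```

```text
[[506.1 463.2  50. ]
 [554.4 458.9  50. ]
 [504.6 453.2  50. ]
 [553.9 448.8  50. ]]
grasp x in tube -10.768404230963654 lat -2.4022926478958246 48.52893743000734
6.75 [520.60703543 386.16834862  98.99549478] [-0.51307161  0.4607974  -2.60945063] [ 0.04591739  0.00190045 -0.06521812] 0.5787852963589688
8.3333 [521.45376911 173.15614232 100.20053058] [521.58240442 171.77589262 100.        ] [ 0.08  0.73 -0.72  1.85  0.65  0.81 -0.9 ]
```

View pics/s3.png

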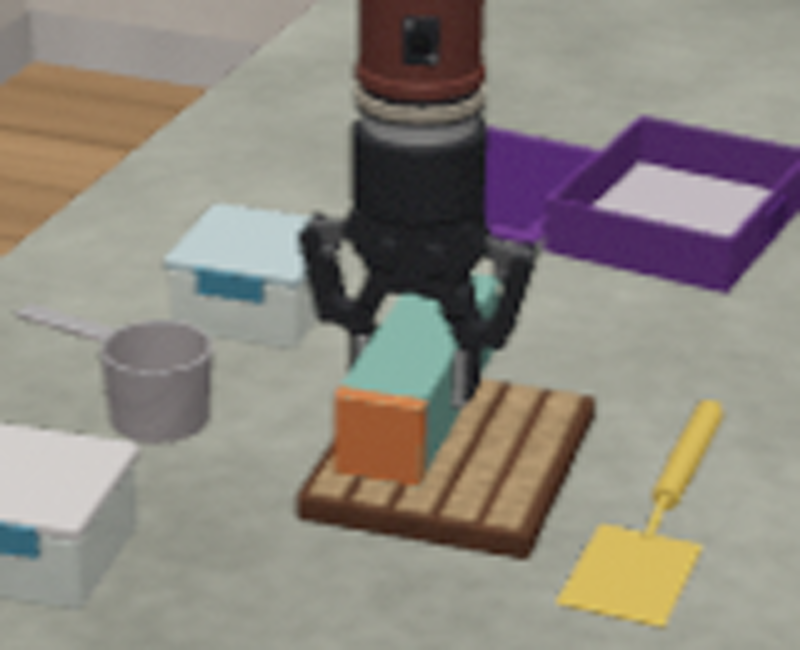

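View pics/t3.png

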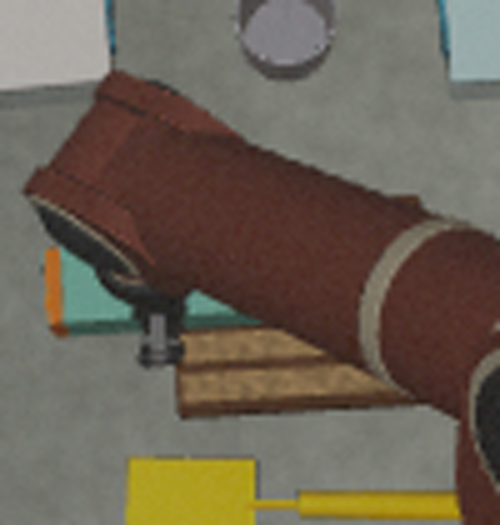

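View pics/w3.png

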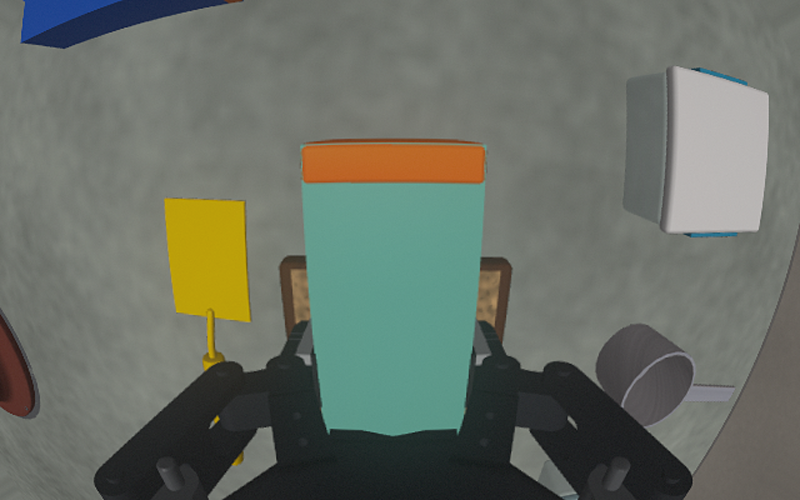

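The wrist view shows the trivet's +y edge from (283,258) to (511,258), with the tube centred and parallel over it. I'll refine the trivet pose from that.

Run:
```python
from h import *
p=bot.camera_params('wrist')
P=np.array([wpx(np.array(q)/1.25,20,p) for q in [(282,258),(511,258)]]);print(P.round(1),np.linalg.norm(P[0]-P[1]),np.degrees(np.arctan2(*(P[1]-P[0])[1::-1])))
print(P.mean(0)+90*D, bot.observe()['orientation'])
```

```text
[[454.4 170.1  20. ]
 [597.2 180.2  20. ]] 143.13937841540056 4.076020677578558
[532.07418748  85.36219075  20.        ] [ 3.14139741e+00 -6.26930907e-04  1.64201509e+00]
```

```bash
cat >> h.py <<'E'
G=np.array([-11,0,-14.5])
TRIV=np.array([531,83.5,20.]);E0=58.
def tcpP(P,yaw,th,flip=1,e=E0):
    R=tubeR(yaw,th); return tcp(np.array(P)-R.apply([85+e,0,-21]),yaw,th,flip)
PT=TRIV+62*D+[0,0,1.0]
def ft(n=''):
    s=bot.observe();print(n,round(s['clock'],2),'F',s['ft_force'].round(2),'T',s['ft_torque'].round(3),s['ee_pos'].round(1),round(s['finger_gap'],3),flush=True)
E
python3 - <<'E'
from h import *
for th in (6,14,20,22):
    print(th,np.round(bot.inverse_kinematics(*tcpP(PT,VY,th)),2))
ft()
q,o=tcpP(PT+[0,0,6],VY,9); bot.move_straight(q,o,v=60); bot.wait(.1); ft(9)
for th in (12,14,16,18,20):
    q,o=tcpP(PT,VY,th); bot.move_straight(q,o,v=14); bot.wait(.1); ft(th)
bot.wait(.3);ft()
save('w4',bot.capture('wrist'),s=1.25);save('t4',bot.capture('top'),(265,135,365,240),5);save('s4',bot.capture('side'),(230,130,390,260),5)
E
```

```text
6 [ 0.13  0.82 -0.7   1.89  0.69  0.64 -0.9 ]
14 [ 0.28  0.83 -0.82  1.9   0.6   0.61 -0.76]
20 [ 0.39  0.85 -0.9   1.91  0.53  0.6  -0.65]
22 [ 0.42  0.86 -0.93  1.91  0.51  0.6  -0.62]
 8.48 F [-0.01 -0.27 -1.27] T [0.011 0.016 0.003] [521.5 172.8 100.1] 0.58
9 9.45 F [-0.48  0.46 -1.06] T [-0.28  -0.014 -0.003] [524.9 174.3  57.9] 0.578
12 9.88 F [-0.39  0.79 -2.07] T [-0.285 -0.007 -0.   ] [524.8 172.2  59.4] 0.578
14 10.52 F [ 0.45  0.62 -2.73] T [-0.323 -0.034  0.029] [524.9 170.3  64.3] 0.577
16 11.15 F [-0.47 -0.67 -2.43] T [-0.389 -0.015 -0.023] [525.  168.7  69.5] 0.579
18 11.78 F [-0.28  0.63 -1.46] T [-0.425 -0.092  0.052] [525.1 166.9  74.6] 0.576
20 12.42 F [ 0.21 -0.01 -2.  ] T [-0.474 -0.032 -0.032] [525.3 165.   79.7] 0.58
 12.72 F [-0.41  0.15 -0.92] T [-0.48  -0.04   0.034] [525.3 165.1  79.7] 0.576
```

View pics/s4.png

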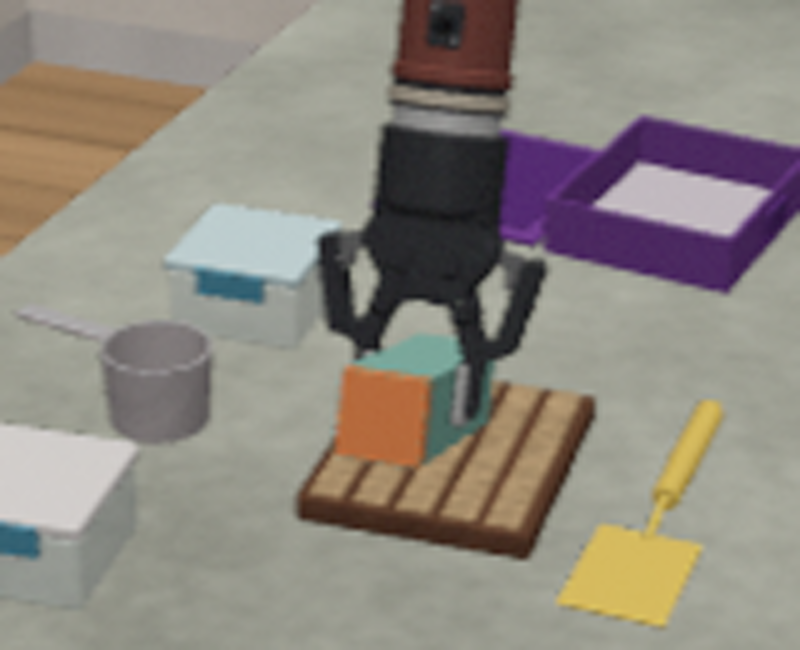

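View pics/t4.png

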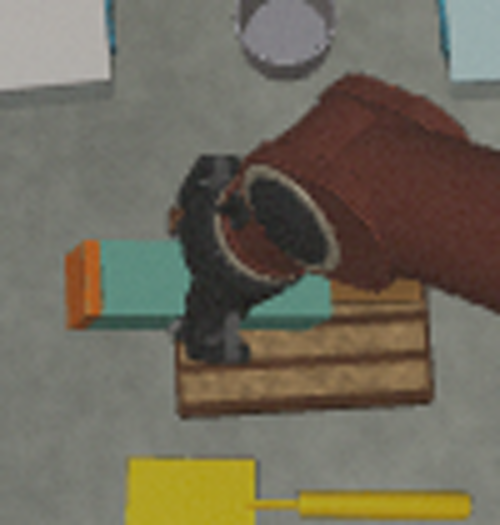

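Run:
```python
import cv2
im=cv2.imread('pics/t4.png')[220:440,250:470];cv2.imwrite('pics/t4z.png',cv2.resize(im,None,fx=2.7,fy=2.7))
```

```text
(no output)
```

View pics/t4z.png

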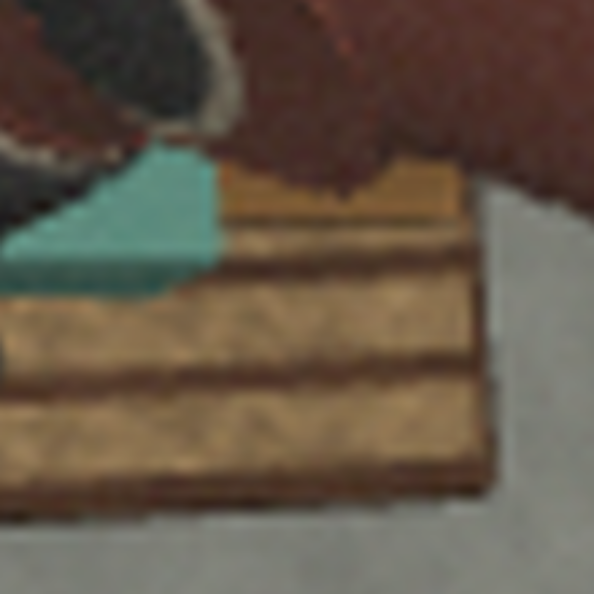

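Run:
```python
from h import *
f=lambda x,y:((250+x/2.7)/5+265,(220+y/2.7)/5+135)
tip=px2w('top',f(462,190),36); edge=px2w('top',f(478,190),20); edge2=px2w('top',f(488,400),20)
print(tip,edge,edge2); M=px2w('top',f(218,200),36+58*np.sin(np.radians(20))-0);print('mouth handle',M, np.linalg.norm(M-tip))
print('P planned',PT, 'trivet edge planned',TRIV+90*D)
R=tubeR(VY,20);c=np.array(tcpP(PT,VY,20)[0])-R.apply(G);print('mouth top',c+R.apply([85,0,25]),w2px('top',c+R.apply([85,0,25])),'obs',f(218,170))
```

```text
[533.42522945  -4.21649462  36.        ] [536.64615537  -9.3509901   20.        ] [481.14441919 -11.65597563  20.        ]
mouth handle [526.44378687  59.12667525  55.83716831] 66.74287195172536
P planned [535.32490137  21.65102888  21.        ] trivet edge planned [537.27808264  -6.28076452  20.        ]
mouth top [532.54301682  61.43383144  83.9352027 ] [330.6154026  190.42741005] obs (331.14814814814815, 191.59259259259258)
```

The wooden handle is out: zoom (222–462, 160–215), with its end at about y=-4, a few mm inside the trivet edge. It slid out about 75–80 mm, so roughly 70 mm including the bowl is still inside. I'll bring the tube level gently about the mouth, then check.

Run:
```python
from h import *
R=tubeR(VY,20);c=tcpP(PT,VY,20)[0]-R.apply(G);M=c+R.apply([85,0,-25]);print(M)
q,o=tcpM(M,VY,14,1);bot.move_straight(q,o,v=30);ft(14)
R=tubeR(VY,14);P=M+R.apply([78,0,4]);print(P)
q,o=tcpP(P,VY,6,e=78);bot.move_straight(q,o,v=30);ft(6)
q,o=tcpP(P+[0,0,10],VY,0,e=78);bot.move_straight(q,o,v=30);ft(0)
np.save('P.npy',P)
bot.wait(.1)
save('t5',bot.capture('top'),(265,135,365,240),5);save('s5',bot.capture('side'),(230,130,390,260),5)
```

```text
[531.35011086  78.49318141  36.95057166]
14 13.38 F [-0.16 -0.27 -2.27] T [-0.288  0.006 -0.019] [524.8 170.   70.1] 0.576
[536.69699719   2.02914456  21.96184671]
6 14.34 F [ 0.15 -0.48 -2.59] T [-0.136  0.015 -0.033] [524.8 174.6  46.2] 0.582
0 14.78 F [-0.35 -0.47 -2.29] T [0.076 0.035 0.028] [524.5 176.6  38. ] 0.579
```

View pics/t5.png

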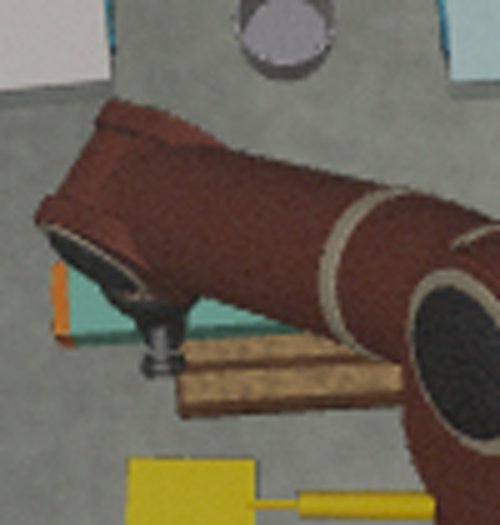

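View pics/s5.png

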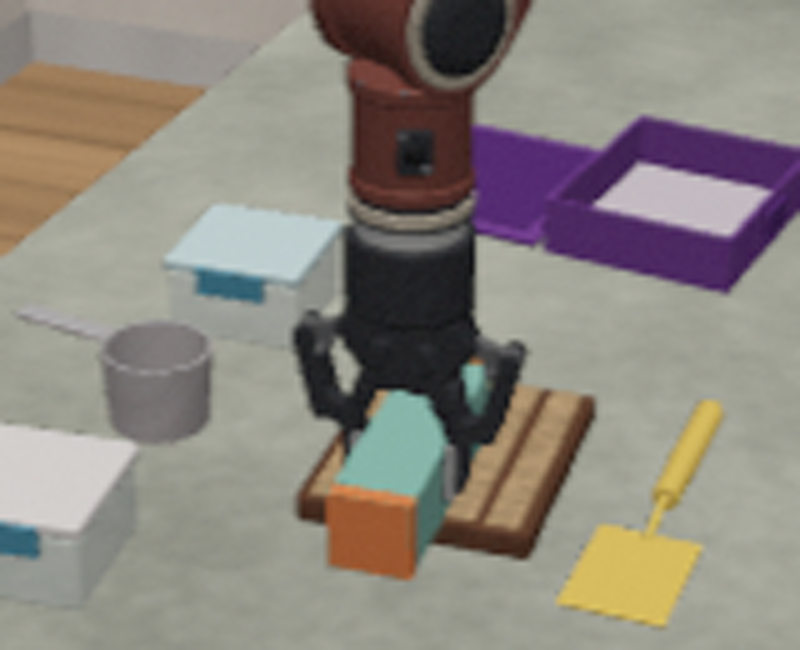

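Run:
```python
from h import *
P=np.load('P.npy')
q,o=tcpP(P+[0,0,10]+57*D,VY,0,e=78);bot.move_straight(q,o,v=50);ft('shift')
q2=q.copy();q2[2]=20+25-14.5+2.5;bot.move_straight(q2,o,v=40)
q2[2]-=5;print(bot.move_straight(q2,o,v=15,threshold=4));bot.wait(.15);ft('down')
save('w6',bot.capture('wrist'),s=1.25);save('t6',bot.capture('top'),(265,135,385,240),5);save('s6',bot.capture('side'),(230,130,390,260),5)
```

```text
shift 16.27 F [ 0.77  0.5  -2.56] T [ 0.069 -0.05  -0.018] [528.4 120.4  38.1] 0.578
True
down 16.97 F [-0.16  0.17  5.7 ] T [-0.078  0.076 -0.009] [528.8 120.   30.6] 0.577
```

View pics/t6.png

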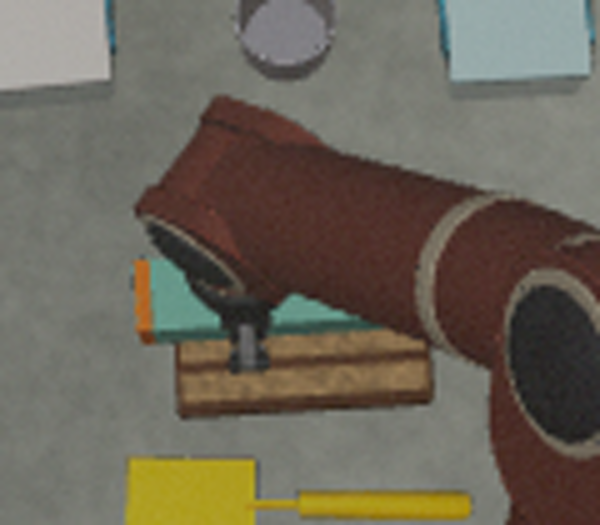

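View pics/s6.png

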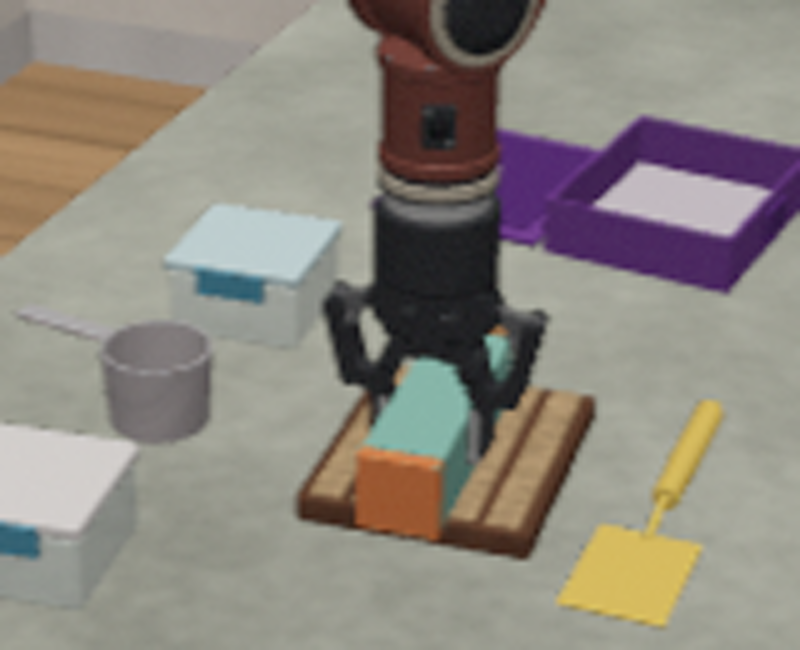

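The tube is flat on the trivet with the handle tip just visible beyond it at (500,335). I'll release, retreat and look at the handle.

Run:
```python
from h import *
bot.gripper_to(1.0);ft('rel')
s=bot.observe();p=s['ee_pos'];_,o=tcp(TUBE,VY,0,1)
bot.move_straight([p[0],p[1],150],o,v=150)
bot.move_straight([537,-70,150],o,v=250);ft()
c=bot.camera_params('wrist');np.savez('w7.npz',**c);save('w7',bot.capture('wrist'),s=1.25);save('t7',bot.capture('top'),(265,135,385,240),5)
```

```text
rel 17.57 F [-0.05  0.33  0.47] T [ 0.054 -0.047 -0.002] [527.6 119.3  29.3] 0.998
 19.43 F [-0.63  0.7  -0.07] T [ 0.04  -0.028  0.008] [536.8 -67.9 149.9] 0.999
```

View pics/w7.png

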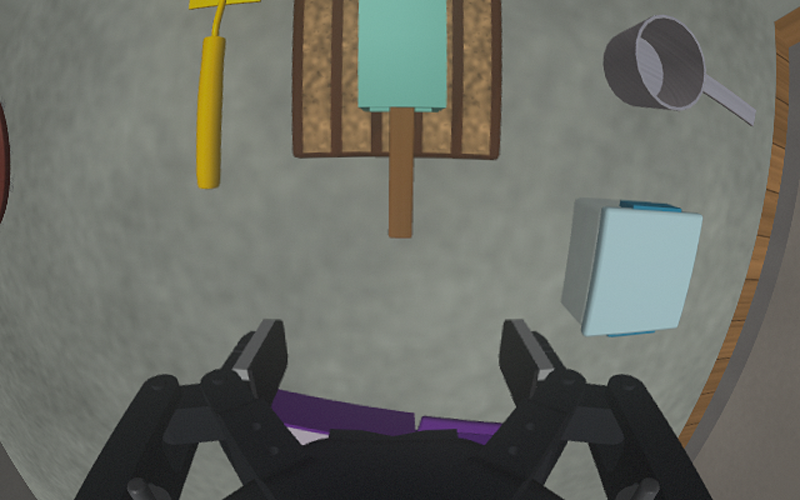

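View pics/t7.png

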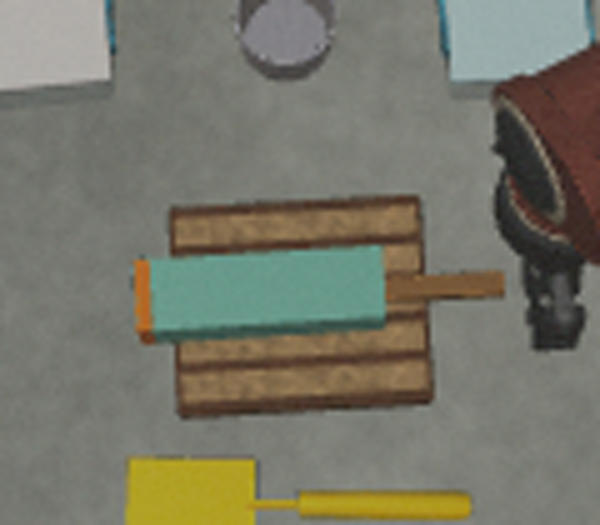

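Run:
```python
from h import *
p=dict(np.load('w7.npz'))
P=np.array([wpx(np.array(q)/1.25,42,p) for q in [(389,236),(412,236),(390,108),(414,108)]]);print(P.round(1))
print('wrist tip',P[:2].mean(0),'yaw',np.degrees(np.arctan2(*(P[:2].mean(0)-P[2:].mean(0))[1::-1])),'len',np.linalg.norm(P[:2].mean(0)-P[2:].mean(0)),np.linalg.norm(P[0]-P[1]))
f=lambda x,y:(x/5+265,y/5+135)
print('top tip',px2w('top',f(504,284),42),'mouth',px2w('top',f(386,290),42),px2w('top',f(386,290),70))
a=px2w('wrist',(0,0),0) if 0 else None
for q in[(359,109),(445,109)]: print(wpx(np.array(q)/1.25,70,p))
```

```text
[[535.7 -59.5  42. ]
 [551.1 -58.3  42. ]
 [530.4  24.9  42. ]
 [545.5  26.1  42. ]]
wrist tip [543.38062774 -58.89462053  42.        ] yaw -86.31893856259651 len 84.5404552875218 15.437090354611302
top tip [537.13746895 -61.47826826  42.        ] mouth [532.32309538  20.52672334  42.        ] [526.73481892  21.73151593  70.        ]
[513.28264759  21.4573746   70.        ]
[561.77924033  25.24550027  70.        ]
```

The handle sticks out about 84 mm. Wrist zoom puts the tip at (400,236), about (541,-60) after removing the known 2.4 mm wrist-camera x-bias. Width 15.4 mm (16 given) agrees. The tube lies flat on the trivet. I'll grip 25 mm from the tip.

Run:
```python
from h import *
_,o=tcp(TUBE,-86.2,0,1)
bot.gripper_to(0.6)
g=np.array([539.6,-35,23.])
bot.move_straight(g+[0,0,50],o,v=150)
print(bot.move_straight(g,o,v=60,threshold=6));ft('at')
bot.gripper_to(0.0);ft('closed')
bot.move_straight(g+[0,0,5],o,v=40);bot.wait(.1);ft('up5')
save('s8',bot.capture('side'),(230,130,390,260),5);save('w8',bot.capture('wrist'),s=1.25)
```

```text
False
at 21.66 F [ 0.24 -0.45  0.68] T [0.018 0.015 0.045] [539.9 -34.9  23.2] 0.599
closed 22.07 F [-0.15  0.13  2.66] T [0.073 0.002 0.036] [539.8 -35.   23.3] 0.176
up5 22.45 F [-0.64  0.61 -0.1 ] T [-0.053  0.045 -0.009] [539.5 -35.1  27.9] 0.172
```

View pics/s8.png

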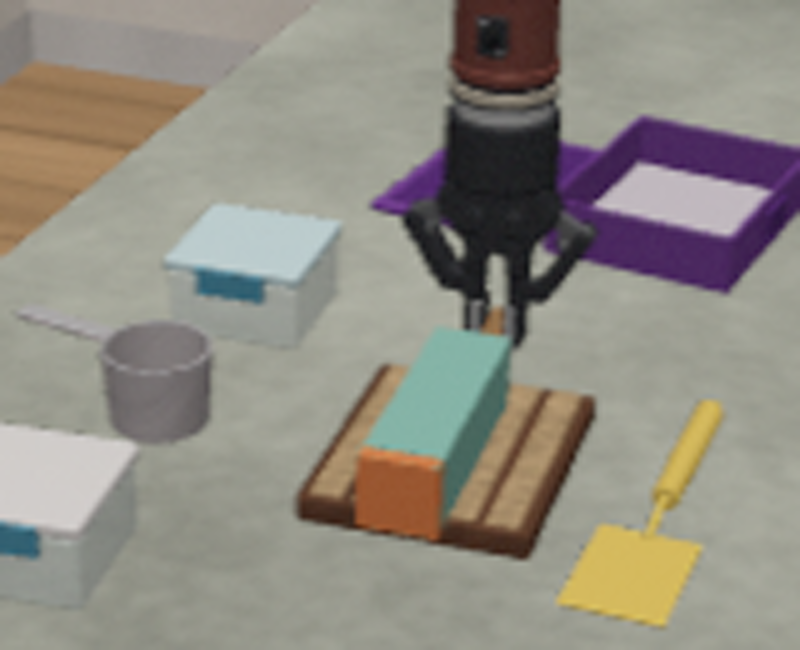

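View pics/w8.png

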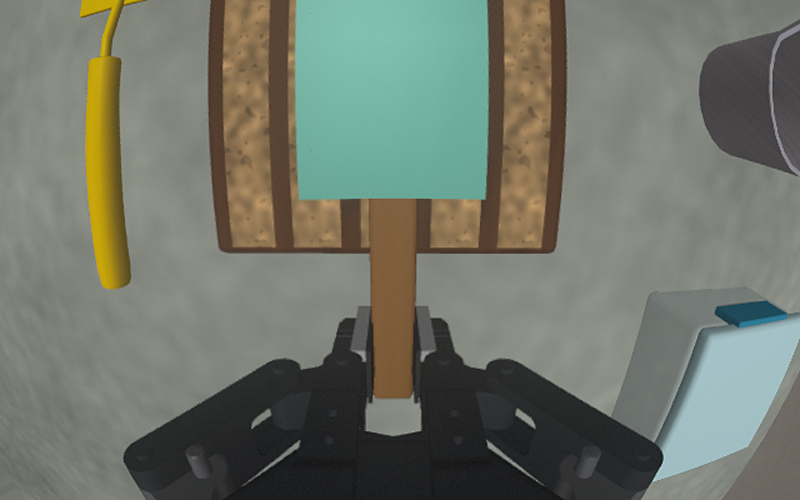

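The grip is good: handle centred between the pads, end at (392,397). I'll draw it out.

Run:
```python
from h import *
_,o=tcp(TUBE,-86.2,0,1)
g=np.array([539.6,-35,29.]);d=tubeR(-86.2,0).apply([1,0,0])
bot.move_straight(g+90*d,o,v=90);ft('drawn')
bot.move_straight(g+95*d+[0,0,90],o,v=150);bot.wait(.2);ft('up')
c=bot.camera_params('wrist');np.savez('w9.npz',**c);save('w9',bot.capture('wrist'),s=1.25);save('s9',bot.capture('side'),(230,130,390,260),5);save('t9',bot.capture('top'),(265,135,425,240),5)
```

```text
drawn 23.7 F [ 0.26  0.23 -0.31] T [-0.008 -0.005  0.003] [ 545.6 -123.7   29.1] 0.171
up 24.65 F [ 0.26  0.43 -1.37] T [-0.004 -0.001 -0.001] [ 545.2 -129.7  117.9] 0.176
```

View pics/w9.png

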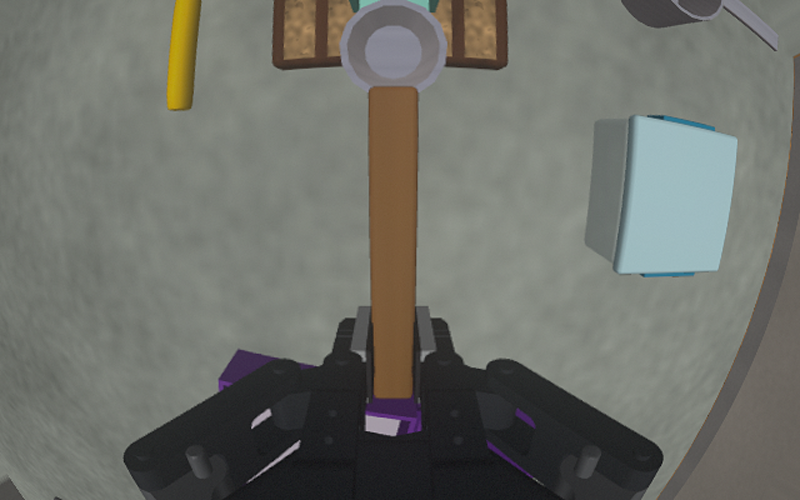

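View pics/s9.png

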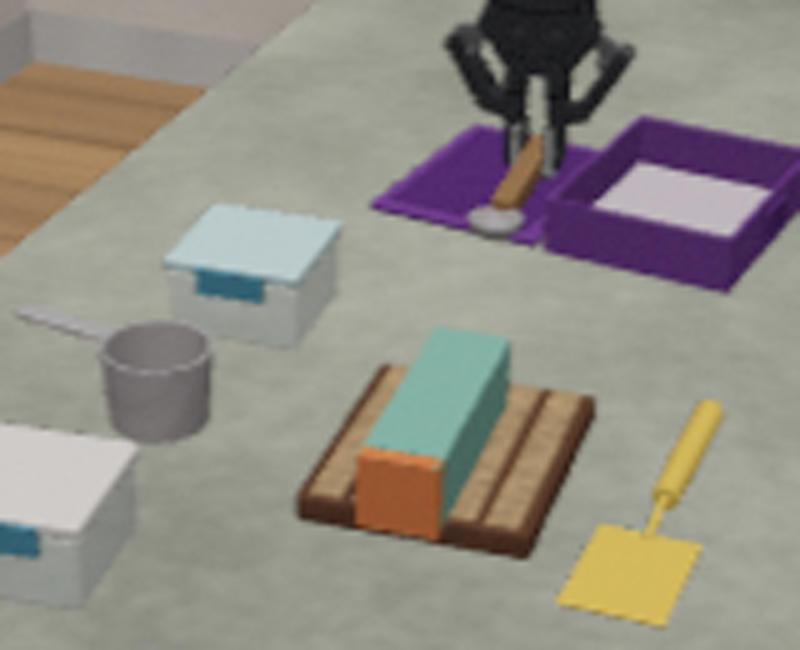

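View pics/t9.png

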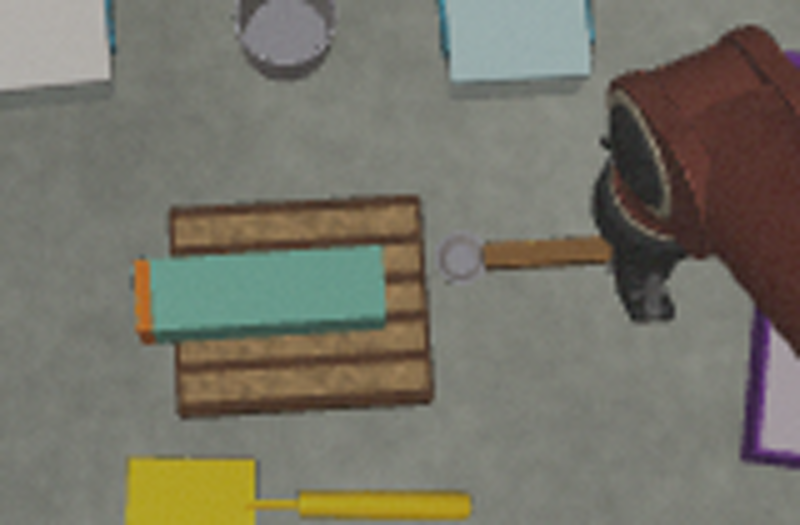

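The spoon is out and level, and the tube hasn't moved. I'll go above the lunchbox and check alignment.

Run:
```python
from h import *
_,o=tcp(TUBE,-95.5,0,1)
B=np.array([482,-331,0.]);d=tubeR(-95.5,0).apply([1,0,0]);g=B+50*d
s=bot.observe();print(bot.inverse_kinematics(g+[0,0,4],o))
bot.move_straight(g+[0,0,118],o,v=180);bot.wait(.2);ft('over')
c=bot.camera_params('wrist');np.savez('w10.npz',**c);save('w10',bot.capture('wrist'),s=1.25);save('t10',bot.capture('top'),(385,135,505,240),5);save('s10',bot.capture('side'),(280,130,420,230),5)
```

```text
[ 1.00178416  0.92757594 -0.62964705  1.72026889  0.7589644   0.75418501
 -0.11103469]
over 26.59 F [ 0.34 -0.1  -0.21] T [-0.004 -0.079  0.023] [ 477.6 -380.   118.1] 0.17
```

View pics/w10.png

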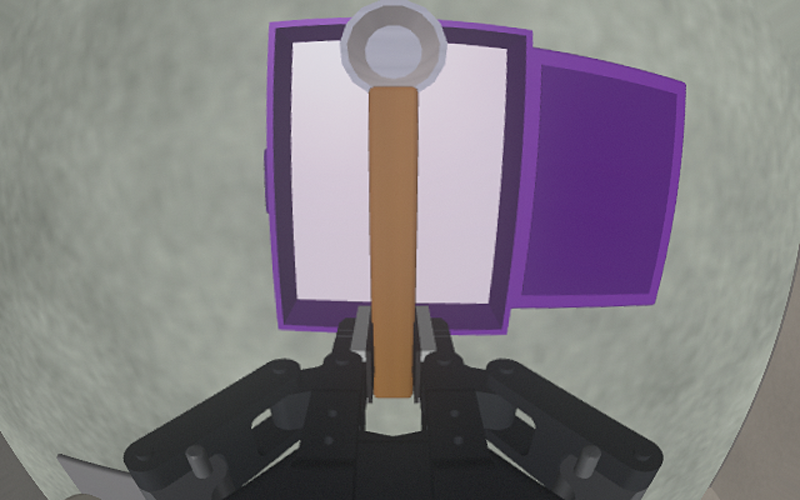

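View pics/t10.png

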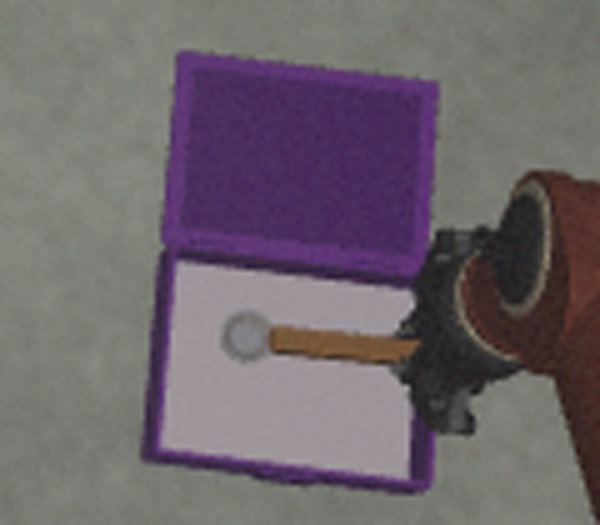

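View pics/s10.png

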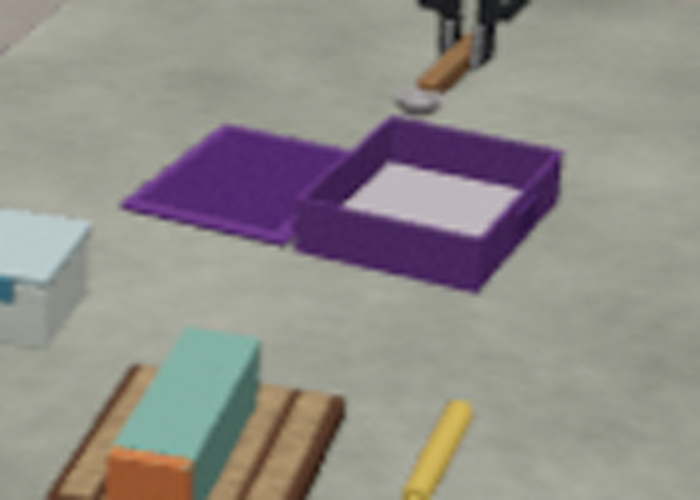

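Run:
```python
from h import *
p=dict(np.load('w10.npz'))
P=np.array([wpx(np.array(q)/1.25,45,p) for q in [(271,23),(533,33),(507,333),(280,330)]]);print(P.round(1),P.mean(0),[round(float(np.linalg.norm(P[i]-P[(i+1)%4]))) for i in range(4)])
v=(P[3]+P[2]-P[0]-P[1]);print(np.degrees(np.arctan2(v[1],v[0])))
F=np.array([wpx(np.array(q)/1.25,4,p) for q in [(293,42),(508,50),(489,304),(296,298)]]);print(F.round(1),F.mean(0),[round(float(np.linalg.norm(F[i]-F[(i+1)%4]))) for i in range(4)])
```

```text
[[ 424.9 -229.9   45. ]
 [ 572.5 -248.7   45. ]
 [ 550.1 -434.4   45. ]
 [ 402.  -418.1   45. ]] [ 487.37266964 -332.77608309   45.        ] [149, 187, 149, 190]
-96.91993591803897
[[ 427.3 -233.     4. ]
 [ 569.2 -251.2    4. ]
 [ 547.1 -432.1    4. ]
 [ 404.3 -413.7    4. ]] [ 486.95862718 -332.49224107    4.        ] [143, 182, 144, 182]
```

The wrist view gives the floor as 143x182 (142x182 given) with centre about (485,-332) and yaw about -97°. I'll correct, lower until contact, and release.

Run:
```python
from h import *
_,o=tcp(TUBE,-96.7,0,1)
B=np.array([485,-332.,0.]);d=tubeR(-96.7,0).apply([1,0,0]);g=B+50*d
bot.move_straight(g+[0,0,60],o,v=120)
bot.move_straight(g+[0,0,12],o,v=80);ft('12')
print(bot.move_straight(g+[0,0,2.5],o,v=25,threshold=3));ft('down')
bot.gripper_to(0.4);bot.wait(.2);ft('open')
bot.move_straight(g+[0,0,70],o,v=120)
bot.move_straight(g+[0,0,70]+90*d+[0,0,70],o,v=200);bot.wait(.2);ft('clear')
c=bot.camera_params('wrist');np.savez('w11.npz',**c);save('w11',bot.capture('wrist'),s=1.25);save('t11',bot.capture('top'),s=1.25);save('s11',bot.capture('side'),s=1.25)
```

```text
12 28.12 F [-0.69 -0.76 -0.9 ] T [-0.02  -0.021 -0.027] [ 479.5 -381.6   12. ] 0.173
True
down 28.49 F [-0.66  1.31  4.16] T [0.    0.135 0.011] [ 479.6 -381.9    4.6] 0.167
open 29.02 F [-0.09  0.29 -0.85] T [-0.01  -0.005 -0.014] [ 478.5 -381.6    3.4] 0.401
clear 30.63 F [-0.89  0.75 -0.34] T [-0.007  0.032  0.007] [ 468.8 -469.2  139.1] 0.398
```

View pics/w11.png

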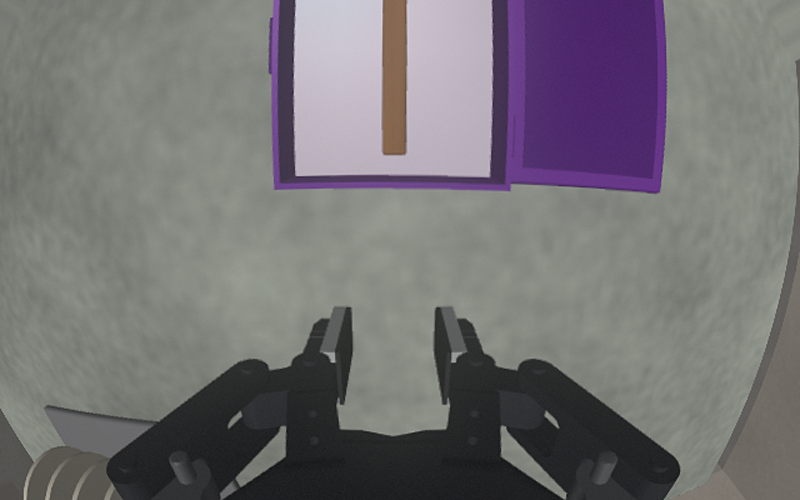

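View pics/t11.png

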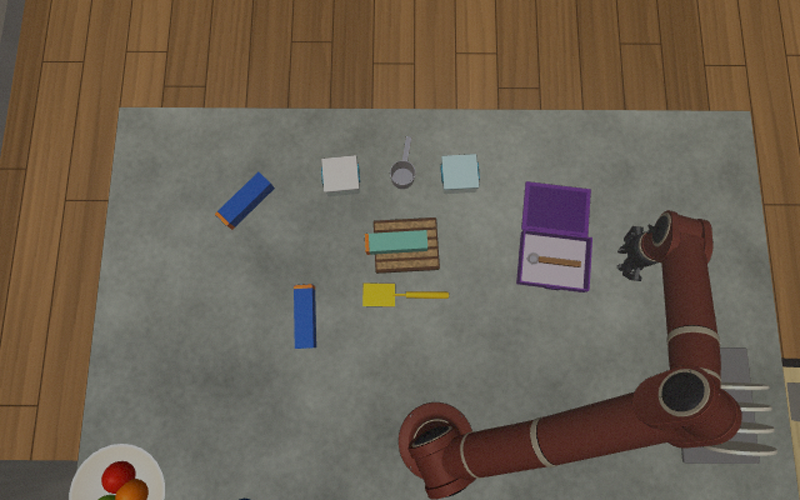

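View pics/s11.png

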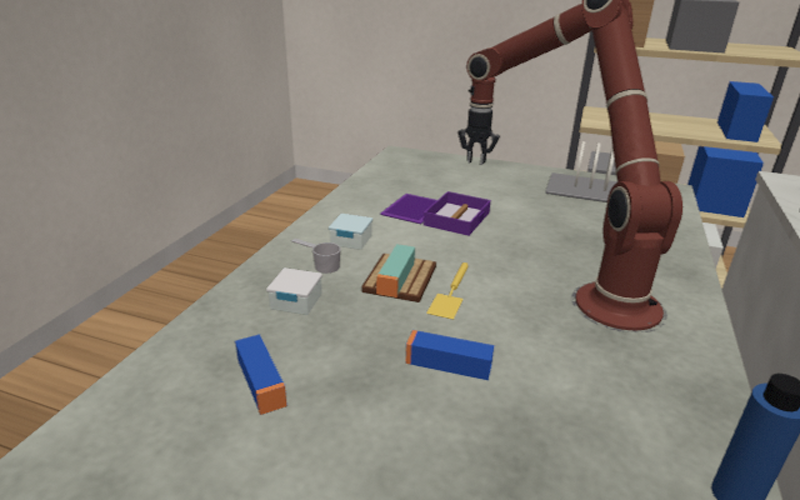

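The spoon lies wholly inside the box: bowl (533,259), handle end (580,264), walls at about x=518 and x=590. The tube lies on the trivet at (397,243), everything else is where it started, and the arm is clear.

```bash
python3 -c "
from cell import bot
bot.finish_job();print(bot.observe()['clock'])"
```

```text
the job is handed in; nothing more can be done
the job is handed in; nothing more can be done
```

The job is done and handed in at about 31 s on the robot clock; no verdict was reported.

**What I did:** I tipped the mint tube to 20° over the trivet until the handle slid out, then laid it flat on the trivet and let go. I took the spoon by its handle, drew it out level, lowered it into the lunchbox until it touched the floor, and released it.

**Last checks:** The last top, side and wrist views show:
- **Spoon:** it lies wholly inside the box, clear of the walls.
- **Tube:** it lies flat on the trivet, with its closed end overhanging the edge by about 20 mm.
- **Other items:** both blue look-alikes, the containers, the measuring cup and the spatula look unmoved.
- **Arm:** it is clear of everything.

**What disagreed:**
- **Handle slid too far:** it came out about 78 mm and later showed about 84 mm, where I had planned 58. The tip still rested on the trivet and the bowl stayed inside. I then moved the tube about 57 mm along the trivet before setting it down, so the handle overhung the edge but did not touch the counter in any picture.
- **Camera difference:** the wrist and top cameras differed by about 5 mm, which I allowed for. The grasps came out centred.

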